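Fit the captive nut and cap in a ring press head

TASK

Take the big hex nut out of the carton and shuffle it in the pocket of the press head until it has dropped fully home in the six-sided steel seat, then set the turned wooden cap, collar up, into the round recess over it so that it sits fully seated and level. Leave the smaller nut in the carton, and do not shift or knock over the other things on the bench.

Things in the scene. Friction and masses are not known exactly. Their poses are not given: they have to be found in the camera images.
- press_head: Head of a shop-made glue press: pale wooden block, 140 (x) x 220 (y) x 50 (z) mm, fixed on the bench, with a round recess in the middle of its top and the nut's pocket in that. Origin at the centre of its underside, y along its length. Two 16 mm steel tie studs stand 50 mm above the top at y = +88 and -88 mm, with 34 mm washers and nuts at their feet.
- pocket (a point): Centre of the pocket's floor, 14 mm above the bench, axes as the press head's. From the recess floor the pocket is a loose round bore, 70 mm across, 12 mm deep; then comes a sharp-edged six-sided steel seat, 56.5 mm across flats, 18 mm deep to the floor. Its flats face +x/-x and 60 degrees to either side. A 40 mm round hole goes on through the floor.
- seat (a point): Centre of the round recess for the cap at the height of its floor, 44 mm above the bench, axes as the press head's. The recess is 116 mm across and 6 mm deep, open at the block's top.
- carton: Small open cardboard carton, 200 (x) x 112 (y) x 52 (z) mm, walls and floor 3 mm, fixed to the bench. Origin at the centre of its underside; x along its length. The two nuts lie in it, about 80 mm apart along its length, either one at either end.
- hex_nut: Big steel hex nut, 55 mm across flats, 64 across corners, 29 high, 32 mm bore, 0.35 kg, faces alike. Lies flat in the carton at any yaw. Origin at the centre of its underside, z along its bore; flats face +x/-x and 60 degrees to either side. Out of register it hangs on the steel seat, 17 mm proud of the recess floor; fully home its top is 1 mm below that.
- small_nut: A smaller steel hex nut, 46 mm across flats, 24 mm high, lying flat in the same carton; it stays there. Origin at the centre of its underside.
- cap: Turned cap of dark wood: round flange, 112 mm across, 8 mm thick, with a collar 48 mm across (37 mm bore) rising to 36 mm above the underside, straight-sided from 17 mm up; 0.12 kg. Lies flat on the bench, collar up. Origin at the centre of its underside, z up the collar. Any yaw serves.
- glue_bottle: Upright glue bottle, 66 mm thick, 197 mm tall. Origin at the centre of its underside. To be left alone.
- tape_measure: Tape measure, 66 x 83 x 36 mm. Origin at the centre of its underside. To be left alone.
- dust_brush: Bench brush, 52 x 191 x 55 mm, lying along its y. Origin at the centre of its underside. To be left alone.
- spur_drive: Drive spur standing on its round head, 34 mm across, 85 mm tall. Origin at the centre of its underside. To be left alone.
Mind the look-alikes: they are no part of the job. What is shaped like the cap but green is not meant.

How it is judged:
By the outcome, as a careful person would: the job done as asked, in the order asked, and still so for the second after the job is handed in, with the robot touching nothing.
It also fails if it takes over 61 s, if anything falls off the work surface, if the arm or the gripper's body presses on something with over 40 N, if the wrist force passes 120 N, or if a joint passes its speed limit or range.

ROBOT

A 6-joint arm with a two-finger parallel gripper is mounted at the origin on a cart in front of the work surface, level with it; the furniture and walls round the work are solid. World frame = base frame: x ahead of the robot, y to its left, z up, the work surface at z = 0. Lengths are in mm, angles in rad, forces in N, time in s.
With the tool pointing down it reaches from about 350 to 875 mm from the base axis. Payload 4.2 kg.
Tool frame: the origin (TCP) lies at the very end of the fingers, on their centre line; the grasp point (between the pads) lies arm.grip_point_offset behind it (arm.grip_point_offset is the distance from the TCP to the grasp point, in mm); z points along the fingers, y is the line along which they close (so a half turn about z gives the same grasp; the last joint's range is limited). The gripper opens to 85 mm and grips with 20 to 120 N. Pads are 22 mm wide; open, the fingers measure 114 mm over their backs; the gripper's body (76 mm by 85 mm) begins 54 mm behind the grasp point. The pads swing forward as they close: fully open they stand 13 mm farther back than shut.
Start: joints at [1.361, 0.385, 0.008, 0, -1.194, -0.259], TCP at [282.351, 557.563, 231.312] pointing down, gripper open.
Joint ranges: [-3.14, 3.14], [-1.21, 2.06], [-1.07, 1.41], [-3.16, 2.05], [-2.99, -0.16], [-3.1, 3.1]. Speed limits (rad/s): [2.79, 2.79, 3.14, 3.14, 3.14, 3.14].

INTERFACE

Orientations are given as a unit quaternion [x, y, z, w].
In Python, from bench import arm, cams, ticket gives the robot as it stands.
- The arm moves only by the tool servo_tool, never from a script. Its argument "commands" is a list that holds one entry, the list of rows, each a list of 7 numbers: the closure in counts, from 0 (fully open) to 255 (shut), then the shift along the tool's x, y, z in m, then the turn, a rotation vector about the tool's x, y, z in degrees. In form: [[[grip, x, y, z, ax, ay, az], ...]]. A call has 1 to 10 rows; each row shifts and turns the commanded pose from where the row before left it, along the tool's axes as they then stand; what a row does not reach is not made up. A row lasts 1/12 s, in which the tool goes at most 41.7 mm and 7.16 degrees, less where a joint would pass 70% of its speed; a pose out of reach is approached as far as the arm can. A call with a gripper value outside its range is refused whole. The fingers move at their own pace and stop on an object; the grip force is fixed at half the most. Time passes only in rows, so rows that do not move let the fingers close. It gives the time, the measured TCP pose, the force, the opening and the grip force at its end, in the units of the state.
- arm.read_state(): the state, without advancing time (a new reading comes with each control period).
- cams.get_image(name): name is "scene" or "top"; returns a dict with "frame" (384x512x3 uint8, blue, green, red), "K" (3x3 intrinsics, pixels), "T" (4x4, takes a point from camera to world coordinates). Camera axes: x right, y up, looking along -z (the intrinsics and any distortion apply to the point x, -y, -z); pixel columns grow to the right and rows downward; lengths in mm; the calibration is good to about 2 mm. A picture is of the moment at which its call begins. There is no depth.
- ticket.job_done(): hands the job in; it is judged then, once.
The state is a dict: "clock": time; "joints": joint angles; "joint_vel": joint speeds; "joint_efforts": joint torques, N m; "position": TCP position; "ee_rot": TCP orientation; "contact_force": force on the tool from outside, world axes, zero at the start; "wrist_torque": the same for the moment, N m; "gripper_width": finger opening in mm; "grasp_force": force on a finger pad.
Only numpy, scipy, OpenCV 4.12 (cv2) and the standard library are available. Lean on these libraries where they do the work, as an engineer would, in place of code of your own. Each camera call takes 0.05 s, during which the arm holds its last target. There are 200 camera calls.

## Working session

There is one attempt and no reset: what is moved stays moved. The work goes in short steps, Python scripts to look and compute and a tool call to move; the robot and the scene stay as the last step left them, time stands still between calls to the robot, and variables do not carry over. Pictures are saved under pics/ and viewed, at most 13 in all, crops included, and the job is handed in when it is done.

Besides the shell and the picture viewer there is one more tool, called after "Call:" as a command line: name --argument value ..., lists and objects as JSON in quotes. servo_tool: Moves the arm, as the interface text tells. Its arguments: {"type":"object","properties":{"commands":{"type":"array","items":{"type":"array","items":{"type":"array","items":{"type":"number"}}}}},"required":["commands"]}

```bash
ls; mkdir -p pics; python3 - <<'E'
from bench import arm,cams
import cv2
for n in ("scene","top"):
    d=cams.get_image(n); cv2.imwrite(f"pics/{n}0.png",d["frame"]); print(n,d["K"].tolist(),d["T"].round(3).tolist(),[k for k in d])
print(arm.read_state(), arm.grip_point_offset)
E
```

```text
pics
scene [[391.99624989845194, 0.0, 258.83837317788925], [0.0, 391.99624989845194, 191.64278197945595], [0.0, 0.0, 1.0]] [[0.467, 0.655, -0.594, 7.868], [-0.884, 0.348, -0.312, -303.373], [0.003, 0.671, 0.742, 781.657], [0.0, 0.0, 0.0, 1.0]] ['frame', 'K', 'T']
top [[444.4424526496443, 0.0, 257.9477270726249], [0.0, 444.4424526496443, 188.52016477707107], [0.0, 0.0, 1.0]] [[0.014, 0.977, -0.212, 335.796], [-1.0, 0.014, 0.001, 0.713], [0.004, 0.212, 0.977, 1245.526], [0.0, 0.0, 0.0, 1.0]] ['frame', 'K', 'T']
{'clock': 0.1, 'joints': array([ 1.36058017e+00,  3.85493618e-01,  6.80750408e-03, -4.57581884e-04,
       -1.19402043e+00, -2.58564446e-01]), 'joint_vel': array([ 1.23493178e-03, -3.36455478e-05,  3.35042488e-03,  1.12137344e-03,
        5.14527131e-04,  4.56918760e-04]), 'joint_efforts': array([-8.16124520e-04, -3.93316591e+01,  1.88931227e+01,  4.19801071e+00,
       -2.60310764e-03,  7.80131245e-06]), 'position': array([282.1397926 , 557.12214165, 230.33682145]), 'ee_rot': array([ 9.72636058e-01, -2.32331963e-01, -1.89513304e-04,  9.59967395e-04]), 'contact_force': array([ 0.17648857, -0.50077641,  0.21005079]), 'wrist_torque': array([-0.0127506 ,  0.02138514,  0.00616449]), 'grasp_force': 0.0, 'gripper_width': 85.31864346512697} 18.700000000000003
```

View pics/scene0.png

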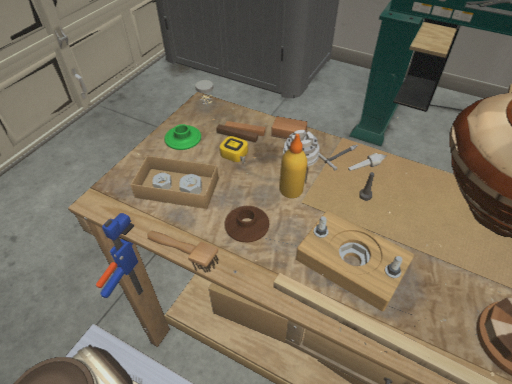

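View pics/top0.png

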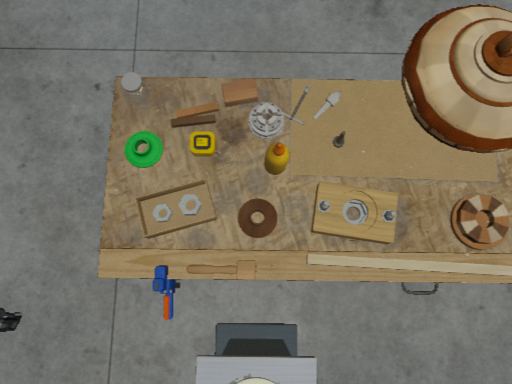

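The scene picture shows the carton at about (176,182) with nuts at (163,181) and (190,183), the brown cap at (247,223), the press head at (355,260) and the green decoy at (183,136). In the top view the nuts are at (162,212) and (190,204), with the right one larger. The cap is at (258,218) and the studs at (324,206) and (389,216).

```bash
cat > h.py <<'E'
import cv2, numpy as np
from bench import arm,cams
from scipy.spatial.transform import Rotation as R
def ray(d,u,v):
    K,T=d["K"],d["T"]; c=np.array([(u-K[0,2])/K[0,0],-(v-K[1,2])/K[1,1],-1]); return T[:3,3],T[:3,:3]@c
def plane(d,u,v,z):
    o,r=ray(d,u,v); return o+r*(z-o[2])/r[2]
def proj(d,p):
    T=d["T"]; c=T[:3,:3].T@(np.array(p)-T[:3,3]); K=d["K"]; return K[0,2]+K[0,0]*c[0]/-c[2],K[1,2]+K[1,1]*c[1]/c[2]
def ortho(d,z,x0,x1,y0,y1,s):
    "rectify plane z: columns = -y from y1 down, rows = -x from x1 down, s px/mm"
    q=[(x1,y1),(x1,y0),(x0,y0),(x0,y1)]
    src=np.float32([proj(d,(a,b,z)) for a,b in q]); w,h=int((y1-y0)*s),int((x1-x0)*s)
    M=cv2.getPerspectiveTransform(src,np.float32([(0,0),(w,0),(w,h),(0,h)])); return cv2.warpPerspective(d["frame"],M,(w,h),flags=cv2.INTER_CUBIC)
def delta(): 
    s=arm.read_state(); return s["position"],R.from_quat(s["ee_rot"]).as_matrix()
E
python3 - <<'E'
from h import *
for n in("top","scene"):
    d=cams.get_image(n); f=d["frame"]; hsv=cv2.cvtColor(f,cv2.COLOR_BGR2HSV)
    rows=[]
    win={"top":(130,180,220,245),"scene":(130,150,220,210)}[n]
    x0,y0,x1,y1=win
    m=np.zeros(f.shape[:2],np.uint8); m[y0:y1,x0:x1]=cv2.inRange(hsv,(0,0,135),(180,60,255))[y0:y1,x0:x1]
    for c in cv2.findContours(m,cv2.RETR_EXTERNAL,cv2.CHAIN_APPROX_NONE)[0]:
        a=cv2.contourArea(cv2.convexHull(c))
        if a>60:
            M=cv2.moments(cv2.convexHull(c)); u,v=M["m10"]/M["m00"],M["m01"]/M["m00"]; print(n,"nut",a,(round(u,1),round(v,1)),plane(d,u,v,30).round(1))
    print(n)
d=cams.get_image("top")
a=ortho(d,30,330,480,80,300,3); b=ortho(d,44,330,480,-330,-130,3)
c=cams.get_image("scene"); 
print(plane(d,258,218,8),plane(d,324,206,100),plane(d,389,216,100))
cv2.imwrite("pics/o1.png",cv2.vconcat([a[:,:600] if 0 else cv2.resize(a,(600,int(a.shape[0]*600/a.shape[1]))),b])[:860][:, :600][:600+300])
i=cv2.imread("pics/o1.png"); print(i.shape); cv2.imwrite("pics/o1.png",cv2.resize(i,None,fx=.69,fy=.69))
x=cv2.resize(c["frame"][145:215,125:275],None,fx=5,fy=5,interpolation=2); y=cv2.resize(c["frame"][205:310,290:420],None,fx=4,fy=4,interpolation=2)
cv2.imwrite("pics/o2.png",cv2.resize(cv2.vconcat([x,cv2.copyMakeBorder(y,0,0,0,x.shape[1]-y.shape[1],0)]),None,fx=.75,fy=.75))
E
```

```text
top nut 230.0 (161.2, 211.9) [529.4 266.   30. ]
top nut 338.0 (189.3, 203.6) [553.9 189.5  30. ]
top
scene nut 340.5 (190.7, 183.3) [551.4 184.8  30. ]
scene nut 240.0 (162.1, 180.2) [525.2 258.1  30. ]
scene
[519.53680111  -1.84406214   8.        ] [ 539.98977313 -173.90865475  100.        ] [ 515.95846812 -342.88066409  100.        ]
(859, 600, 3)
```

View pics/o1.png

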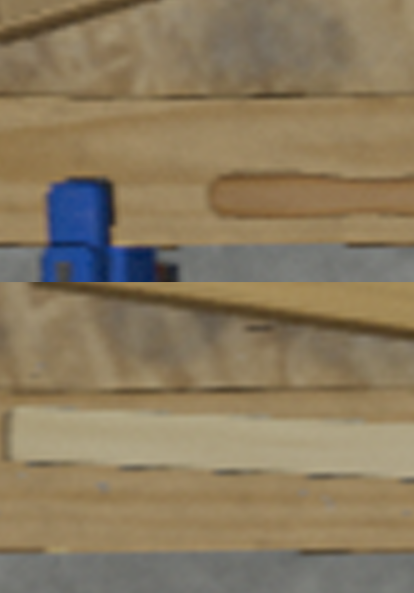

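View pics/o2.png

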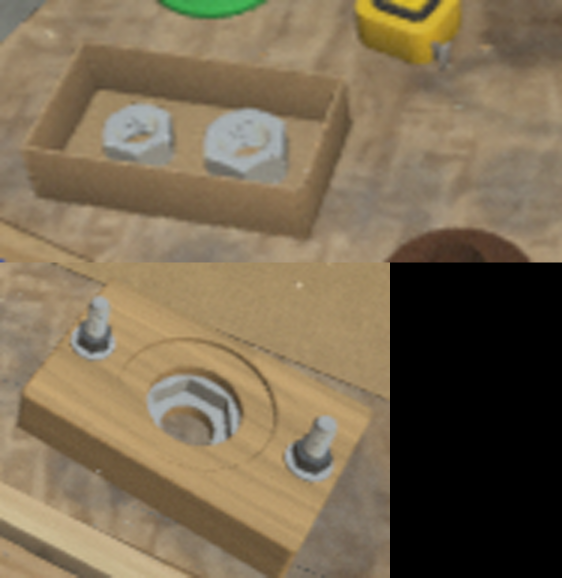

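The first crop missed the parts because its x range was wrong. The second shows the big nut at right in the carton and the press pocket between the studs. I'll rectify again with the correct range.

```bash
cat > m.py <<'E'
from h import *
d=cams.get_image("top"); s=4; sc=cams.get_image("scene")
a=ortho(d,32,490,600,130,300,s)
h=cv2.cvtColor(a,cv2.COLOR_BGR2HSV); m=cv2.inRange(h,(0,0,135),(180,60,255))
for c in cv2.findContours(m,cv2.RETR_EXTERNAL,cv2.CHAIN_APPROX_NONE)[0]:
    A=cv2.contourArea(c)
    if A>5000:
        c=cv2.convexHull(c); M=cv2.moments(c); u,v=M["m10"]/M["m00"],M["m01"]/M["m00"]
        p=cv2.drawContours(np.zeros_like(m),[c],-1,255,-1); v_,u_=np.nonzero(p)
        X,Y=-(v_-v)/s,-(u_-u)/s; z=np.sum((X+1j*Y)**6)
        # corners at angle phi: z^6 positive
        print("nut ctr",600-v/s,300-u/s,"area mm2",A/s/s,"flat yaw mod60",(np.degrees(np.angle(z))/6+30)%60)
b=ortho(d,50,440,620,-380,-140,3); cv2.imwrite("pics/o3.png",cv2.vconcat([a,cv2.resize(b,(a.shape[1],int(b.shape[0]*a.shape[1]/b.shape[1])))])[:900]); i=cv2.imread("pics/o3.png"); cv2.imwrite("pics/o3.png",cv2.resize(i,None,fx=.62,fy=.62))
# cap: brown flange, both views
for n,q,(x0,y0,x1,y1) in(("top",d,(230,190,285,245)),("scene",sc,(215,195,280,250))):
    h=cv2.cvtColor(q["frame"],cv2.COLOR_BGR2HSV); m=np.zeros(h.shape[:2],np.uint8)
    m[y0:y1,x0:x1]=cv2.inRange(h,(0,70,20),(14,255,125))[y0:y1,x0:x1]
    c=max(cv2.findContours(m,cv2.RETR_EXTERNAL,cv2.CHAIN_APPROX_NONE)[0],key=cv2.contourArea)
    P=np.array([plane(q,u,v,8)[:2] for u,v in c[:,0]],np.float32); print(n,"cap",cv2.fitEllipse(P), cv2.minEnclosingCircle(P))
    # press hex/bore: grey
# studs tops in both views -> triangulate
h=cv2.cvtColor(d["frame"],cv2.COLOR_BGR2HSV)
for n,q,boxes in(("top",d,[(314,195,335,217),(378,205,400,228),(338,195,375,230)]),("scene",sc,[(310,210,332,242),(382,245,408,280),(330,233,375,270)])):
    h=cv2.cvtColor(q["frame"],cv2.COLOR_BGR2HSV)
    for x0,y0,x1,y1 in boxes:
        m=cv2.inRange(h,(0,0,0),(180,75,255))[y0:y1,x0:x1]
        c=np.vstack(cv2.findContours(m,cv2.RETR_EXTERNAL,0+2)[0]); bx=cv2.boundingRect(c); v,u=np.nonzero(m); print(n,(bx[0]+x0,bx[1]+y0,bx[2],bx[3]),round(u.mean()+x0,1),round(v.mean()+y0,1))
# block outline in top view
print("washers mid", [plane(d,*p,53).round(1).tolist() for p in((324,206),(389,216))])
E
python3 m.py
```

```text
nut ctr 528.9546091747122 265.4658157421044 area mm2 1837.34375 flat yaw mod60 5.776730897617014
nut ctr 553.4967896090938 189.10278556562082 area mm2 2656.4375 flat yaw mod60 0.7876939962888976
top cap ((520.6128540039062, 0.0894148051738739), (106.09613800048828, 106.87956237792969), 114.54134368896484) ((520.901611328125, -0.035524047911167145), 55.04220962524414)
scene cap ((520.3297729492188, -0.37435686588287354), (107.47498321533203, 111.29891967773438), 124.93023681640625) ((520.1473999023438, -0.5916895866394043), 57.05411148071289)
top (317, 200, 14, 13) 323.6 205.8
top (382, 205, 18, 23) 391.6 216.0
top (342, 200, 26, 25) 354.7 211.8
scene (310, 210, 19, 28) 320.6 225.7
scene (385, 245, 23, 35) 396.2 267.1
scene (339, 242, 31, 24) 354.3 253.4
washers mid [[548.4, -181.1, 53.0], [523.4, -357.0, 53.0]]
```

View pics/o3.png

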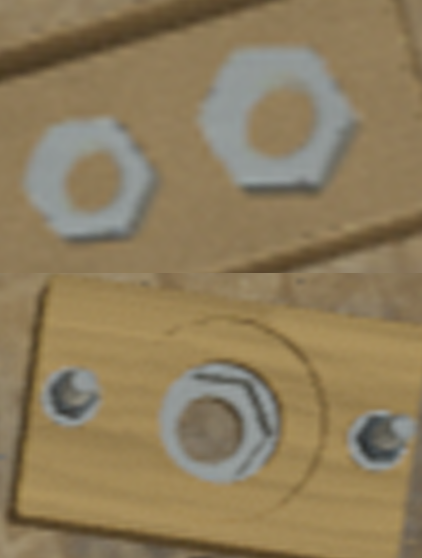

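The rectified view confirms that the big nut is the one nearer the press. The block is yawed about −8.3°. I'll fit the pocket ring once, then move.

```bash
cat > p.py <<'E'
from h import *
d=cams.get_image("top"); s=4
sc=cams.get_image("scene")
for n,q,k in (("top",d,60),("scene",sc,60)):
    o=ortho(q,44,480,590,-325,-210,s); h=cv2.cvtColor(o,cv2.COLOR_BGR2HSV); m=cv2.inRange(h,(0,0,0),(180,k,255))
    m=cv2.morphologyEx(m,cv2.MORPH_OPEN,np.ones((7,7)))
    c=cv2.convexHull(max(cv2.findContours(m,cv2.RETR_EXTERNAL,2)[0],key=cv2.contourArea)); e=cv2.minEnclosingCircle(c)
    print(n,590-e[0][1]/s,-210-e[0][0]/s,"dia",2*e[1]/s)
    # washers on z=53
    for cy,cx in((-181,549),(-356,524)):
        o=ortho(q,51,cx-30,cx+30,cy-30,cy+30,s); h=cv2.cvtColor(o,cv2.COLOR_BGR2HSV); m=cv2.inRange(h,(0,0,0),(180,60,255))
        c=max(cv2.findContours(m,cv2.RETR_EXTERNAL,2)[0],key=cv2.contourArea); x,y,w,hh=cv2.boundingRect(c); print("  washer",cx+30-(y+hh/2)/s,cy+30-(x+w/2)/s,w/s,hh/s)
h=cv2.cvtColor(d["frame"],cv2.COLOR_BGR2HSV); 
print("bottle top",plane(d,281,149,190).round(), plane(d,275,172,10).round())
E
python3 p.py
```

```text
top 535.4011573791504 -265.8690490722656 dia 70.52273559570312
  washer 549.125 -180.125 34.75 34.25
  washer 524.375 -361.75 48.5 34.75
scene 534.1679306030273 -266.4213066101074 dia 69.44705963134766
  washer 556.125 -179.125 34.75 45.75
  washer 531.375 -353.625 34.25 45.25
bottle top [666. -56. 190.] [653. -49.  10.]
```

```bash
cat > g.py <<'E'
import sys
from h import *
x,y,z,a=map(float,sys.argv[1:5]); p,M=delta()
D=M.T@(np.array([x,y,z])-p)
cur=np.degrees(np.arctan2(M[1,1],M[0,1])); t=-((a-cur+90)%180-90)
s=arm.read_state(); print("t",round(s["clock"],2),"pos",p.round(1),"tool-y ang",round(cur,2),"d tool m",(D/1000).round(4),"turn",round(t,2),"tilt",(M[:2,2]).round(4),"F",s["contact_force"].round(1),"w",round(s["gripper_width"],1),"j6",s["joints"][5].round(2))
E
python3 g.py 553.5 189.3 130 60.8
```

```text
t 0.5 pos [282.4 557.5 231.3] tool-y ang -116.86 d tool m [0.4083 0.206  0.1013] turn 2.34 tilt [-0.     -0.0001] F [ 0.1 -0.6 -0.2] w 85.1 j6 -0.26
```

Call:
servo_tool --commands '[[[40, 0.034, 0.0171, 0, 0, 0, 0.2], [40, 0.034, 0.0171, 0, 0, 0, 0.2], [40, 0.034, 0.0171, 0, 0, 0, 0.2], [40, 0.034, 0.0171, 0, 0, 0, 0.2], [40, 0.034, 0.0171, 0, 0, 0, 0.2], [40, 0.034, 0.0171, 0, 0, 0, 0.2], [40, 0.034, 0.0171, 0, 0, 0, 0.2], [40, 0.034, 0.0171, 0, 0, 0, 0.2], [40, 0.034, 0.0171, 0, 0, 0, 0.2], [40, 0.034, 0.0171, 0, 0, 0, 0.2]]]'

```text
clock: 1.33
position: [504.3, 246.3, 231.6]
ee_rot: [0.968, -0.249, 0.0, -0.0]
contact_force: [0.7, 0.5, 0.2]
gripper_width: 72.0
grasp_force: 0.0
```

```bash
python3 g.py 553.5 189.3 130 60.8
```

```text
t 1.33 pos [504.3 246.3 231.6] tool-y ang -118.86 d tool m [0.0705 0.0262 0.1016] turn 0.34 tilt [0.0005 0.0004] F [0.7 0.5 0.2] w 72.0 j6 0.32
```

Call:
servo_tool --commands '[[[40, 0.0342, 0.0175, 0.03, 0, 0, 0.2], [40, 0.0341, 0.0175, 0.03, 0, 0, 0.1], [40, 0, 0, 0.02, 0, 0, 0], [40, 0, 0, 0.02, 0, 0, 0], [40, 0, 0, 0, 0, 0, 0], [40, 0, 0, 0, 0, 0, 0]]]'

```text
clock: 1.83
position: [540.0, 193.0, 139.5]
ee_rot: [0.968, -0.252, -0.001, 0.001]
contact_force: [-0.4, 0.6, 0.6]
gripper_width: 72.0
grasp_force: 0.0
```

```bash
python3 g.py 553.5 189.3 22 60.8; python3 - <<'E'
from h import *
a=cams.get_image("top")["frame"][150:250,120:240]; b=cams.get_image("scene")["frame"][110:220,110:240]
cv2.imwrite("pics/n1.png",cv2.hconcat([cv2.resize(a,(400,333),interpolation=2),cv2.resize(b,(393,333),interpolation=2)]))
E
```

```text
t 1.83 pos [540.  193.  139.5] tool-y ang -119.16 d tool m [ 0.0137 -0.0036  0.1174] turn 0.04 tilt [-0.0016 -0.0015] F [-0.4  0.6  0.6] w 72.0 j6 0.44
```

View pics/n1.png

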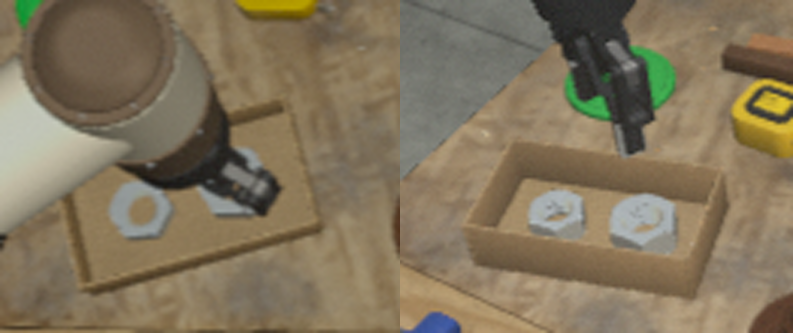

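The left half shows the gripper over the right-hand nut. The right half shows it above the far side of the carton with the fingers clear of the walls. I'll correct sideways and go down.

Call:
servo_tool --commands '[[[40, 0.0137, -0.0036, 0, 0, 0, 0], [40, 0, 0, 0, 0, 0, 0], [40, 0, 0, 0.03, 0, 0, 0], [40, 0, 0, 0.03, 0, 0, 0], [40, 0, 0, 0, 0, 0, 0], [40, 0, 0, 0, 0, 0, 0]]]'

```text
clock: 2.43
position: [553.5, 190.0, 80.1]
ee_rot: [0.968, -0.251, -0.0, 0.001]
contact_force: [0.8, -0.2, 0.7]
gripper_width: 72.0
grasp_force: 0.0
```

```bash
python3 g.py 553.5 189.3 13 60.8
```

```text
t 2.43 pos [553.5 190.   80.1] tool-y ang -119.1 d tool m [0.0004 0.0004 0.0671] turn 0.1 tilt [-0.0012 -0.0014] F [ 0.8 -0.2  0.7] w 72.0 j6 0.45
```

Call:
servo_tool --commands '[[[40, 0, 0, 0.03, 0, 0, 0], [40, 0, 0, 0.025, 0, 0, 0], [40, 0, 0, 0.012, 0, 0, 0], [40, 0, 0, 0, 0, 0, 0], [150, 0, 0, 0, 0, 0, 0], [150, 0, 0, 0, 0, 0, 0], [150, 0, 0, 0, 0, 0, 0], [150, 0, 0, 0, 0, 0, 0], [150, 0, 0, 0, 0, 0, 0]]]'

```text
clock: 3.18
position: [555.8, 191.2, 15.8]
ee_rot: [0.968, -0.251, 0.002, -0.002]
contact_force: [-0.7, 1.3, 7.0]
gripper_width: 53.4
grasp_force: 66.2
```

```bash
python3 g.py 553.5 189.3 13 60.8
```

```text
t 3.18 pos [555.8 191.2  15.8] tool-y ang -119.1 d tool m [-0.0011  0.0028  0.0028] turn 0.1 tilt [0.0049 0.0026] F [-0.7  1.3  7. ] w 53.4 j6 0.46
```

Call:
servo_tool --commands '[[[150, 0, 0, -0.01, 0, 0, 0], [150, 0, 0, -0.03, 0, 0, 0], [150, 0, 0, -0.035, 0, 0, 0], [150, 0, 0, -0.035, 0, 0, 0], [150, 0, 0, -0.035, 0, 0, 0], [150, 0, 0, -0.035, 0, 0, 0], [150, 0, 0, 0, 0, 0, 0], [150, 0, 0, 0, 0, 0, 0]]]'

```text
clock: 3.85
position: [554.2, 190.3, 195.6]
ee_rot: [0.968, -0.252, 0.001, -0.002]
contact_force: [-0.3, 0.4, -4.9]
gripper_width: 53.3
grasp_force: 65.0
```

```bash
python3 g.py 535 -266.2 200 51.7;  python3 - <<'E'
from h import *
a=cams.get_image("scene")["frame"][60:220,110:270]
cv2.imwrite("pics/n2.png",cv2.resize(a,None,fx=3.5,fy=3.5,interpolation=2))
E
```

```text
t 3.85 pos [554.2 190.3 195.6] tool-y ang -119.19 d tool m [ 0.2059  0.4078 -0.006 ] turn 9.11 tilt [0.0037 0.0034] F [-0.3  0.4 -4.9] w 53.3 j6 0.46
```

View pics/n2.png

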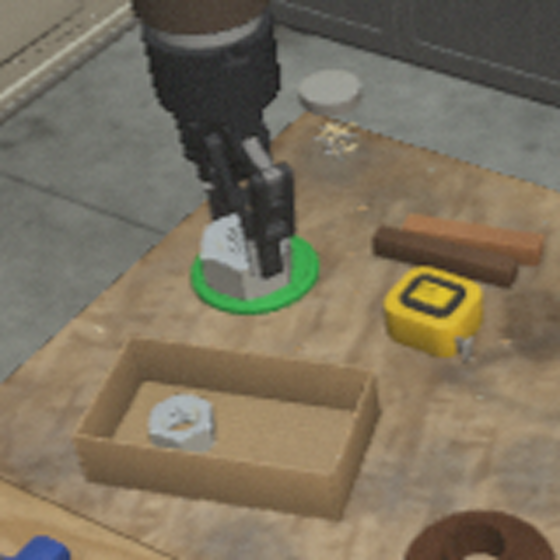

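The picture shows the big nut held level above the carton. The small nut is still in place at about (182,423). Next I move it across.

Call:
servo_tool --commands '[[[150, 0.0172, 0.034, 0, 0, 0, 0], [150, 0.0172, 0.034, 0, 0, 0, 0], [150, 0.0172, 0.034, 0, 0, 0, 0], [150, 0.0172, 0.034, 0, 0, 0, 0], [150, 0.0172, 0.034, 0, 0, 0, 0], [150, 0.0172, 0.034, 0, 0, 0, 0], [150, 0.0172, 0.034, 0, 0, 0, 0], [150, 0.0172, 0.034, 0, 0, 0, 0], [150, 0.0172, 0.034, 0, 0, 0, 0], [150, 0.0172, 0.034, 0, 0, 0, 0]]]'

```text
clock: 4.73
position: [536.2, -192.2, 190.3]
ee_rot: [0.968, -0.252, -0.003, 0.0]
contact_force: [0.5, 0.5, -4.2]
gripper_width: 53.4
grasp_force: 65.1
```

Call:
servo_tool --commands '[[[150, 0.0172, 0.034, 0, 0, 0, 0], [150, 0.0167, 0.0338, 0, 0, 0, 0], [150, 0, 0, 0, 0, 0, 4.5], [150, 0, 0, 0, 0, 0, 4.6], [150, 0, 0, 0, 0, 0, 0], [150, 0, 0, 0, 0, 0, 0], [150, 0, 0, 0, 0, 0, 0]]]'

```text
clock: 5.32
position: [534.3, -265.9, 191.6]
ee_rot: [0.945, -0.327, -0.001, 0.0]
contact_force: [0.5, -0.4, -2.6]
gripper_width: 53.6
grasp_force: 65.3
```

```bash
python3 g.py 535 -266.2 100 51.7
```

```text
t 5.32 pos [ 534.3 -265.9  191.6] tool-y ang -128.14 d tool m [ 0.001  -0.0003  0.0916] turn 0.16 tilt [-0.0028  0.001 ] F [ 0.5 -0.4 -2.6] w 53.6 j6 1.1
```

Call:
servo_tool --commands '[[[150, 0.001, -0.0003, 0.03, 0, 0, 0.1], [150, 0, 0, 0.03, 0, 0, 0], [150, 0, 0, 0.03, 0, 0, 0], [150, 0, 0, 0.03, 0, 0, 0], [150, 0, 0, 0, 0, 0, 0], [150, 0, 0, 0, 0, 0, 0]]]'

```text
clock: 5.82
position: [535.0, -266.3, 71.7]
ee_rot: [0.945, -0.328, -0.002, 0.0]
contact_force: [0.3, 0.1, -3.3]
gripper_width: 53.2
grasp_force: 65.3
```

```bash
python3 g.py 535 -266.2 50 51.7;  python3 - <<'E'
from h import *
a=cams.get_image("scene")["frame"][160:320,280:440]; b=cams.get_image("top")["frame"][150:250,300:420]
cv2.imwrite("pics/n3.png",cv2.hconcat([cv2.resize(a,(440,440),interpolation=2),cv2.resize(b,(360,440),interpolation=2)]))
E
```

```text
t 5.82 pos [ 535.  -266.3   71.7] tool-y ang -128.24 d tool m [ 0.     -0.0001  0.0217] turn 0.06 tilt [-0.0045  0.0006] F [ 0.3  0.1 -3.3] w 53.2 j6 1.09
```

View pics/n3.png

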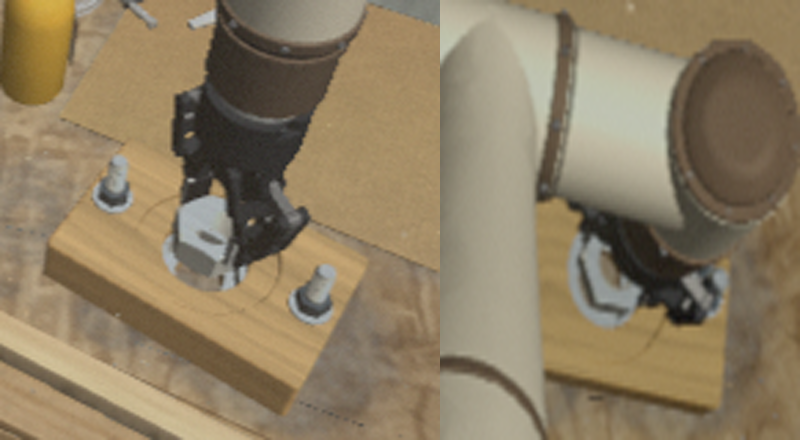

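The nut (left half, about (205,235)) hangs centred over the bore. I'll go down carefully.

Call:
servo_tool --commands '[[[150, 0, 0, 0.008, 0, 0, 0], [150, 0, 0, 0.006, 0, 0, 0], [150, 0, 0, 0.002, 0, 0, 0], [150, 0, 0, 0.002, 0, 0, 0], [150, 0, 0, 0, 0, 0, 0]]]'

```text
clock: 6.33
position: [535.8, -266.9, 54.8]
ee_rot: [0.944, -0.329, -0.0, 0.0]
contact_force: [-0.4, 0.6, -4.2]
gripper_width: 53.6
grasp_force: 65.3
```

Call:
servo_tool --commands '[[[150, 0, 0, 0.002, 0, 0, 0], [150, 0, 0, 0.002, 0, 0, 0], [150, 0, 0, 0, 0, 0, 0]]]'

```text
clock: 6.58
position: [535.8, -266.9, 50.6]
ee_rot: [0.944, -0.329, -0.0, -0.0]
contact_force: [-0.6, -0.5, -3.5]
gripper_width: 53.5
grasp_force: 65.3
```

Call:
servo_tool --commands '[[[150, 0, 0, 0.0015, 0, 0, 0], [150, 0, 0, 0.0015, 0, 0, 0], [150, 0, 0, 0, 0, 0, 0]]]'

```text
clock: 6.83
position: [535.8, -266.9, 47.6]
ee_rot: [0.944, -0.329, -0.0, 0.0]
contact_force: [-0.3, -0.1, -4.0]
gripper_width: 53.5
grasp_force: 65.3
```

Call:
servo_tool --commands '[[[150, 0, 0, 0.0015, 0, 0, 0], [150, 0, 0, 0, 0, 0, 0]]]'

```text
clock: 7.0
position: [535.9, -266.9, 46.3]
ee_rot: [0.944, -0.329, -0.0, 0.0]
contact_force: [-0.6, -0.1, -3.7]
gripper_width: 53.5
grasp_force: 65.3
```

Call:
servo_tool --commands '[[[150, 0, 0, 0.0015, 0, 0, 0], [150, 0, 0, 0, 0, 0, 0]]]'

```text
clock: 7.17
position: [535.9, -266.9, 44.8]
ee_rot: [0.944, -0.329, -0.0, -0.0]
contact_force: [-0.0, -0.3, -3.6]
gripper_width: 53.7
grasp_force: 65.4
```

Call:
servo_tool --commands '[[[150, 0, 0, 0.0015, 0, 0, 0], [150, 0, 0, 0, 0, 0, 0]]]'

```text
clock: 7.33
position: [536.3, -267.0, 44.2]
ee_rot: [0.945, -0.328, 0.0, 0.0]
contact_force: [-1.1, 0.6, 1.8]
gripper_width: 53.4
grasp_force: 65.9
```

Call:
servo_tool --commands '[[[150, 0, 0, 0.0015, 0, 0, 0], [150, 0, 0, 0, 0, 0, 0]]]'

```text
clock: 7.5
position: [536.6, -267.1, 43.7]
ee_rot: [0.945, -0.328, 0.001, 0.0]
contact_force: [-2.5, 1.9, 5.1]
gripper_width: 53.3
grasp_force: 66.5
```

Call:
servo_tool --commands '[[[150, 0, 0, 0.0015, 0, 0, 0], [150, 0, 0, 0, 0, 0, 0]]]'

```text
clock: 7.67
position: [537.0, -267.1, 40.5]
ee_rot: [0.944, -0.329, 0.001, -0.0]
contact_force: [2.3, -0.2, -3.4]
gripper_width: 53.7
grasp_force: 65.5
```

The nut touched the seat at 44.2 and then slipped in, with TCP z at 40.5 and no load. I'll ease it a little deeper and release.

Call:
servo_tool --commands '[[[150, 0, 0, 0.0015, 0, 0, 0], [150, 0, 0, 0, 0, 0, 0]]]'

```text
clock: 7.83
position: [537.0, -266.9, 38.8]
ee_rot: [0.945, -0.328, 0.001, -0.0]
contact_force: [2.6, 0.7, -1.8]
gripper_width: 53.3
grasp_force: 67.6
```

Call:
servo_tool --commands '[[[80, 0, 0, 0, 0, 0, 0], [70, 0, 0, 0, 0, 0, 0], [70, 0, 0, 0, 0, 0, 0], [70, 0, 0, 0, 0, 0, 0]]]'

```text
clock: 8.17
position: [535.4, -266.9, 38.8]
ee_rot: [0.944, -0.329, -0.001, 0.0]
contact_force: [-0.8, -0.6, -0.9]
gripper_width: 61.7
grasp_force: 0.0
```

Call:
servo_tool --commands '[[[70, 0, 0, -0.01, 0, 0, 0], [70, 0, 0, -0.02, 0, 0, 0], [70, 0, 0, -0.03, 0, 0, 0], [70, 0, 0, -0.03, 0, 0, 0], [70, 0, 0, -0.03, 0, 0, 0], [70, 0, 0, 0, 0, 0, 0]]]'

```text
clock: 8.67
position: [539.6, -268.5, 167.0]
ee_rot: [0.945, -0.328, 0.007, 0.0]
contact_force: [1.3, -0.1, 0.8]
gripper_width: 62.0
grasp_force: 0.0
```

```bash
python3 g.py 520.4 -0.1 150 51.7
```

```text
t 8.67 pos [ 539.6 -268.5  167. ] tool-y ang -128.27 d tool m [-0.1815 -0.1987  0.0154] turn 0.03 tilt [ 0.0128 -0.0051] F [ 1.3 -0.1  0.8] w 62.0 j6 1.09
```

Call:
servo_tool --commands '[[[70, -0.0227, -0.0248, 0, 0, 0, 0], [70, -0.0227, -0.0248, 0, 0, 0, 0], [70, -0.0227, -0.0248, 0, 0, 0, 0], [70, -0.0227, -0.0248, 0, 0, 0, 0], [70, -0.0227, -0.0248, 0, 0, 0, 0], [70, -0.0227, -0.0248, 0, 0, 0, 0], [70, -0.0227, -0.0248, 0, 0, 0, 0], [70, -0.0227, -0.0248, 0, 0, 0, 0], [70, 0, 0, 0, 0, 0, 0], [70, 0, 0, 0, 0, 0, 0]]]'

```text
clock: 9.5
position: [516.6, 2.8, 159.7]
ee_rot: [0.945, -0.327, 0.0, -0.0]
contact_force: [0.2, -0.4, 0.5]
gripper_width: 61.7
grasp_force: 0.0
```

```bash
python3 g.py 520.4 -0.1 60 51.7;  python3 - <<'E'
from h import *
a=cams.get_image("scene")["frame"][200:320,285:425]; b=cams.get_image("top")["frame"][170:250,300:410]
cv2.imwrite("pics/n4.png",cv2.hconcat([cv2.resize(a,(467,400),interpolation=2),cv2.resize(b,(330,400),interpolation=2)]))
E
```

```text
t 9.5 pos [516.6   2.8 159.7] tool-y ang -128.16 d tool m [0.0047 0.0001 0.0997] turn 0.14 tilt [0.0009 0.0002] F [ 0.2 -0.4  0.5] w 61.7 j6 0.58
```

View pics/n4.png

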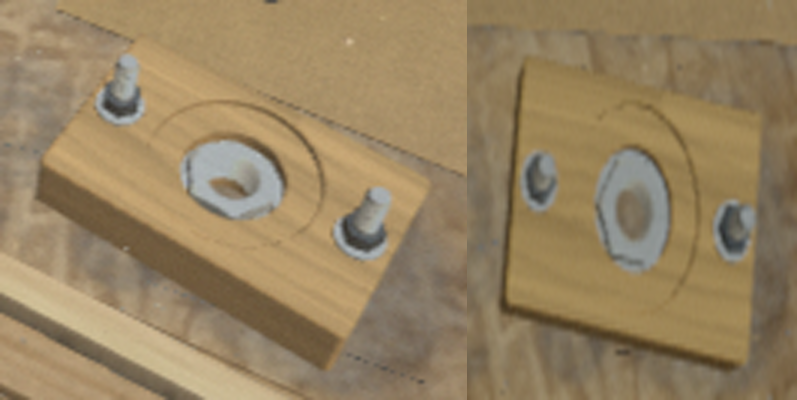

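The nut's top now looks flush within the bore in both views. I'll check the outline against the empty bore: a home nut must not stick out past it.

```bash
sed -i '/boxes in/,$!b' p.py; python3 p.py | grep -v washer; python3 - <<'E'
from h import *
for n in("top","scene"):
    d=cams.get_image(n); o=ortho(d,43,480,590,-325,-210,4); h=cv2.cvtColor(o,cv2.COLOR_BGR2HSV)
    m=cv2.inRange(h,(0,0,150),(180,55,255)); m=cv2.morphologyEx(m,cv2.MORPH_OPEN,np.ones((9,9)))
    c=max(cv2.findContours(m,cv2.RETR_EXTERNAL,2)[0],key=cv2.contourArea); k=cv2.convexHull(c)
    p=cv2.drawContours(np.zeros_like(m),[k],-1,255,-1); M=cv2.moments(p,True); print(n,"bright hull area",M["m00"]/16,590-M["m01"]/M["m00"]/4,-210-M["m10"]/M["m00"]/4)
    q=cv2.morphologyEx(cv2.bitwise_and(p,cv2.bitwise_not(m)),cv2.MORPH_OPEN,np.ones((25,25))); M=cv2.moments(q,True)
    if M["m00"]: print("  hole ctr",590-M["m01"]/M["m00"]/4,-210-M["m10"]/M["m00"]/4,M["m00"]/16)
E
```

```text
top 535.1201553344727 -265.5577507019043 dia 70.55032348632812
scene 533.9848251342773 -266.36598205566406 dia 69.52484893798828
bottle top [666. -56. 190.] [653. -49.  10.]
top bright hull area 1140.875 522.4643228881341 -267.4778130820642
  hole ctr 525.8703515708485 -267.0908046591152 584.875
scene bright hull area 2847.9375 536.656077863366 -267.5817477560515
  hole ctr 530.5847863993025 -271.90631357163613 430.125
```

Call:
servo_tool --commands '[[[70, 0.0047, 0.0001, 0.03, 0, 0, 0], [70, 0, 0, 0.035, 0, 0, 0], [70, 0, 0, 0.035, 0, 0, 0], [70, 0, 0, 0, 0, 0, 0], [70, 0, 0, 0, 0, 0, 0]]]'

```text
clock: 10.22
position: [519.4, -2.8, 57.9]
ee_rot: [0.944, -0.329, -0.002, 0.002]
contact_force: [0.8, 0.6, 1.0]
gripper_width: 62.0
grasp_force: 0.0
```

```bash
python3 g.py 520.4 -0.1 14 51.7
```

```text
t 10.22 pos [519.4  -2.8  57.9] tool-y ang -128.41 d tool m [-0.0008 -0.0029  0.0439] turn -0.11 tilt [-0.0042 -0.0018] F [0.8 0.6 1. ] w 62.0 j6 0.59
```

The outline in both views is still the plain 70 mm bore, so nothing is proud and the nut is home. Now I grip the cap.

Call:
servo_tool --commands '[[[70, 0, 0, 0, 0, 0, 0], [70, 0, 0, 0, 0, 0, 0]]]'

```text
clock: 10.38
position: [522.1, -1.5, 61.3]
ee_rot: [0.945, -0.328, 0.002, -0.001]
contact_force: [0.4, -0.9, 0.6]
gripper_width: 61.9
grasp_force: 0.0
```

```bash
python3 g.py 520.4 -0.1 13 51.7
```

```text
t 10.38 pos [522.1  -1.5  61.3] tool-y ang -128.35 d tool m [-0.0024  0.0001  0.0483] turn -0.05 tilt [0.0045 0.0009] F [ 0.4 -0.9  0.6] w 61.9 j6 0.59
```

Call:
servo_tool --commands '[[[70, 0, 0, 0.01, 0, 0, 0], [70, 0, 0, 0.01, 0, 0, 0], [70, 0, 0, 0.01, 0, 0, 0], [70, 0, 0, 0, 0, 0, 0], [70, 0, 0, 0, 0, 0, 0], [70, 0, 0, 0, 0, 0, 0], [70, 0, 0, 0, 0, 0, 0], [70, 0, 0, 0, 0, 0, 0]]]'

```text
clock: 11.05
position: [520.6, -1.6, 29.3]
ee_rot: [0.945, -0.328, 0.0, -0.0]
contact_force: [-0.6, -0.5, 0.1]
gripper_width: 61.6
grasp_force: 0.0
```

```bash
python3 g.py 520.4 -0.1 13 51.7
```

```text
t 11.05 pos [520.6  -1.6  29.3] tool-y ang -128.35 d tool m [-0.0011 -0.001   0.0163] turn -0.05 tilt [0.0007 0.0002] F [-0.6 -0.5  0.1] w 61.6 j6 0.59
```

Call:
servo_tool --commands '[[[70, -0.0011, -0.001, 0.006, 0, 0, 0], [70, 0, 0, 0.006, 0, 0, 0], [70, 0, 0, 0.003, 0, 0, 0], [70, 0, 0, 0, 0, 0, 0], [70, 0, 0, 0, 0, 0, 0], [140, 0, 0, 0, 0, 0, 0], [170, 0, 0, 0, 0, 0, 0], [170, 0, 0, 0, 0, 0, 0], [170, 0, 0, 0, 0, 0, 0], [170, 0, 0, 0, 0, 0, 0]]]'

```text
clock: 11.88
position: [520.6, -0.1, 14.8]
ee_rot: [0.945, -0.328, 0.001, -0.0]
contact_force: [-1.4, 0.6, 5.4]
gripper_width: 49.4
grasp_force: 61.7
```

```bash
python3 g.py 520.4 -0.1 13 51.7
```

```text
t 11.88 pos [ 5.206e+02 -1.000e-01  1.480e+01] tool-y ang -128.33 d tool m [-0.0002  0.0002  0.0018] turn -0.03 tilt [0.0015 0.0002] F [-1.4  0.6  5.4] w 49.4 j6 0.59
```

The width of 49.4 suggests the tips are on the collar's flare. I'll regrip 6 mm higher.

Call:
servo_tool --commands '[[[90, 0, 0, 0, 0, 0, 0], [90, 0, 0, 0, 0, 0, 0], [90, 0, 0, -0.003, 0, 0, 0], [90, 0, 0, -0.003, 0, 0, 0], [90, 0, 0, 0, 0, 0, 0], [170, 0, 0, 0, 0, 0, 0], [170, 0, 0, 0, 0, 0, 0], [170, 0, 0, 0, 0, 0, 0], [170, 0, 0, 0, 0, 0, 0]]]'

```text
clock: 12.63
position: [520.5, -0.1, 21.1]
ee_rot: [0.945, -0.328, 0.001, -0.0]
contact_force: [-2.4, 0.6, 7.5]
gripper_width: 47.9
grasp_force: 60.7
```

```bash
python3 g.py 520.4 -0.1 150 51.7
```

```text
t 12.63 pos [ 5.205e+02 -1.000e-01  2.110e+01] tool-y ang -128.33 d tool m [ 0.     -0.     -0.1289] turn -0.03 tilt [0.0012 0.0001] F [-2.4  0.6  7.5] w 47.9 j6 0.59
```

Call:
servo_tool --commands '[[[170, 0, 0, -0.01, 0, 0, 0], [170, 0, 0, -0.025, 0, 0, 0], [170, 0, 0, -0.03, 0, 0, 0], [170, 0, 0, -0.03, 0, 0, 0], [170, 0, 0, -0.03, 0, 0, 0], [170, 0, 0, -0.01, 0, 0, 0], [170, 0, 0, 0, 0, 0, 0], [170, 0, 0, 0, 0, 0, 0], [170, 0, 0, 0, 0, 0, 0]]]'

```text
clock: 13.38
position: [518.6, -0.4, 153.1]
ee_rot: [0.944, -0.329, -0.002, 0.001]
contact_force: [-0.2, -0.6, -2.6]
gripper_width: 47.5
grasp_force: 61.6
```

```bash
python3 g.py 535.7 -266.5 150 51.7
```

```text
t 13.38 pos [ 5.186e+02 -4.000e-01  1.531e+02] tool-y ang -128.4 d tool m [0.1787 0.1979 0.0031] turn -0.1 tilt [-0.004  -0.0004] F [-0.2 -0.6 -2.6] w 47.5 j6 0.59
```

Call:
servo_tool --commands '[[[170, 0.0199, 0.022, 0, 0, 0, 0], [170, 0.0199, 0.022, 0, 0, 0, 0], [170, 0.0199, 0.022, 0, 0, 0, 0], [170, 0.0199, 0.022, 0, 0, 0, 0], [170, 0.0199, 0.022, 0, 0, 0, 0], [170, 0.0199, 0.022, 0, 0, 0, 0], [170, 0.0199, 0.022, 0, 0, 0, 0], [170, 0.0199, 0.022, 0, 0, 0, 0], [170, 0.0195, 0.0219, 0, 0, 0, 0], [170, 0, 0, 0, 0, 0, 0]]]'

```text
clock: 14.22
position: [536.3, -270.2, 151.9]
ee_rot: [0.944, -0.331, -0.002, 0.001]
contact_force: [-0.1, -0.0, -2.3]
gripper_width: 47.4
grasp_force: 61.6
```

Call:
servo_tool --commands '[[[170, 0, 0, 0.03, 0, 0, 0], [170, 0, 0, 0.025, 0, 0, 0], [170, 0, 0, 0, 0, 0, 0], [170, 0, 0, 0, 0, 0, 0], [170, 0, 0, 0, 0, 0, 0], [170, 0, 0, 0, 0, 0, 0], [170, 0, 0, 0, 0, 0, 0]]]'

```text
clock: 14.8
position: [538.4, -266.3, 101.5]
ee_rot: [0.945, -0.328, 0.001, -0.0]
contact_force: [-0.2, -0.3, -1.0]
gripper_width: 47.4
grasp_force: 61.8
```

```bash
python3 g.py 535.7 -266.5 80 51.7;  python3 - <<'E'
from h import *
a=cams.get_image("scene")["frame"][160:320,280:440]; b=cams.get_image("top")["frame"][150:250,300:420]
cv2.imwrite("pics/n5.png",cv2.hconcat([cv2.resize(a,(440,440),interpolation=2),cv2.resize(b,(360,440),interpolation=2)]))
E
```

```text
t 14.8 pos [ 538.4 -266.3  101.5] tool-y ang -128.32 d tool m [-0.002   0.0018  0.0215] turn -0.02 tilt [ 0.0027 -0.0008] F [-0.2 -0.3 -1. ] w 47.4 j6 1.09
```

View pics/n5.png

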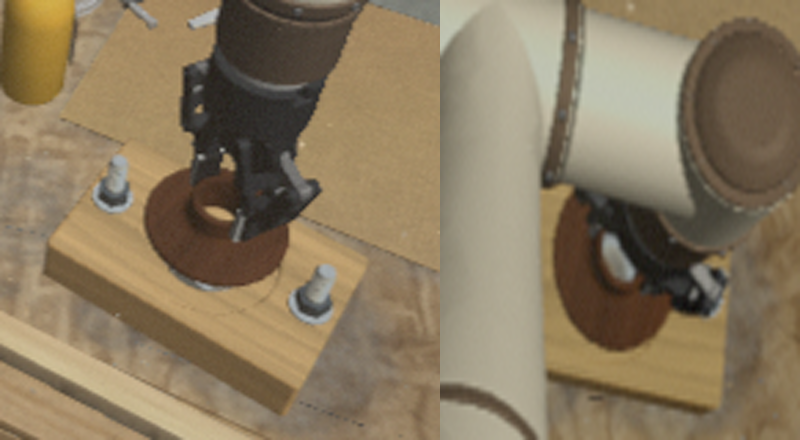

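The cap is held level just above the recess, with the nut visible beneath it. I'll settle, correct and lower.

Call:
servo_tool --commands '[[[170, -0.001, 0.001, 0.01, 0, 0, 0], [170, 0, 0, 0.008, 0, 0, 0], [170, 0, 0, 0, 0, 0, 0], [170, 0, 0, 0, 0, 0, 0], [170, 0, 0, 0, 0, 0, 0], [170, 0, 0, 0, 0, 0, 0], [170, 0, 0, 0, 0, 0, 0]]]'

```text
clock: 15.48
position: [536.3, -266.5, 82.2]
ee_rot: [0.944, -0.329, 0.0, 0.0]
contact_force: [0.5, 0.3, -1.6]
gripper_width: 47.7
grasp_force: 61.8
```

```bash
python3 g.py 535.7 -266.5 75 51.7
```

```text
t 15.48 pos [ 536.3 -266.5   82.2] tool-y ang -128.36 d tool m [-0.0005  0.0003  0.0072] turn -0.06 tilt [ 0.0006 -0.0002] F [ 0.5  0.3 -1.6] w 47.7 j6 1.09
```

Call:
servo_tool --commands '[[[170, -0.0003, 0.0003, 0.004, 0, 0, 0], [170, 0, 0, 0.004, 0, 0, 0], [170, 0, 0, 0.002, 0, 0, 0], [170, 0, 0, 0, 0, 0, 0]]]'

```text
clock: 15.82
position: [535.0, -266.4, 71.1]
ee_rot: [0.944, -0.329, -0.001, 0.0]
contact_force: [-0.2, -0.1, -1.6]
gripper_width: 47.2
grasp_force: 61.8
```

Call:
servo_tool --commands '[[[170, 0, 0, 0.002, 0, 0, 0], [170, 0, 0, 0.001, 0, 0, 0], [170, 0, 0, 0, 0, 0, 0]]]'

```text
clock: 16.07
position: [535.4, -266.5, 68.7]
ee_rot: [0.944, -0.329, -0.0, 0.0]
contact_force: [0.2, 1.1, -1.1]
gripper_width: 47.4
grasp_force: 61.8
```

Call:
servo_tool --commands '[[[170, 0, 0, 0.0015, 0, 0, 0], [170, 0, 0, 0, 0, 0, 0]]]'

```text
clock: 16.23
position: [535.5, -266.5, 67.3]
ee_rot: [0.944, -0.329, -0.0, -0.0]
contact_force: [0.5, 0.7, -2.3]
gripper_width: 47.4
grasp_force: 61.8
```

Already below the rim with no contact; on to the floor.

Call:
servo_tool --commands '[[[170, 0, 0, 0.0015, 0, 0, 0], [170, 0, 0, 0, 0, 0, 0]]]'

```text
clock: 16.4
position: [535.5, -266.5, 65.8]
ee_rot: [0.944, -0.329, -0.0, -0.0]
contact_force: [0.2, 1.4, -2.9]
gripper_width: 47.4
grasp_force: 61.8
```

Call:
servo_tool --commands '[[[170, 0, 0, 0.0012, 0, 0, 0], [170, 0, 0, 0, 0, 0, 0]]]'

```text
clock: 16.57
position: [535.7, -266.6, 65.2]
ee_rot: [0.945, -0.328, 0.0, 0.0]
contact_force: [-0.7, -0.0, 0.9]
gripper_width: 47.5
grasp_force: 62.2
```

Call:
servo_tool --commands '[[[170, 0, 0, 0.001, 0, 0, 0], [170, 0, 0, 0, 0, 0, 0]]]'

```text
clock: 16.73
position: [535.7, -266.6, 65.2]
ee_rot: [0.945, -0.328, 0.0, 0.0]
contact_force: [-1.9, 1.9, 6.1]
gripper_width: 47.4
grasp_force: 63.0
```

It bottomed at 65.2, the expected 44 + 21. I'll release and retreat.

Call:
servo_tool --commands '[[[90, 0, 0, 0, 0, 0, 0], [80, 0, 0, 0, 0, 0, 0], [80, 0, 0, 0, 0, 0, 0], [80, 0, 0, -0.01, 0, 0, 0], [80, 0, 0, -0.02, 0, 0, 0], [80, 0, 0, -0.03, 0, 0, 0], [80, 0, 0, -0.03, 0, 0, 0], [80, 0, 0, -0.03, 0, 0, 0], [80, 0, 0, 0, 0, 0, 0]]]'

```text
clock: 17.48
position: [539.3, -268.1, 191.9]
ee_rot: [0.945, -0.328, 0.007, 0.0]
contact_force: [0.9, -0.9, 0.9]
gripper_width: 58.9
grasp_force: 0.0
```

Call:
servo_tool --commands '[[[80, -0.025, -0.025, 0, 0, 0, 0], [80, -0.025, -0.025, 0, 0, 0, 0], [80, -0.025, -0.025, 0, 0, 0, 0], [80, -0.025, -0.025, 0, 0, 0, 0], [80, -0.025, -0.025, 0, 0, 0, 0], [80, -0.025, -0.025, 0, 0, 0, 0], [80, -0.025, -0.025, 0, 0, 0, 0], [80, 0, 0, 0, 0, 0, 0], [80, 0, 0, 0, 0, 0, 0], [80, 0, 0, 0, 0, 0, 0]]]'

```text
clock: 18.32
position: [507.1, -20.6, 184.2]
ee_rot: [0.945, -0.328, 0.0, -0.0]
contact_force: [0.3, -0.7, -0.5]
gripper_width: 58.4
grasp_force: 0.0
```

```bash
python3 - <<'E'
from h import *
d=cams.get_image("scene"); t=cams.get_image("top")
cv2.imwrite("pics/n6.png",cv2.hconcat([cv2.resize(d["frame"][200:320,285:425],(467,400),interpolation=2),cv2.resize(t["frame"][170:250,300:410],(330,240),interpolation=2).copy() if 0 else cv2.resize(t["frame"][165:255,305:405],(333,400),interpolation=2)]))
for n,q,(x0,y0,x1,y1) in(("top",t,(328,180,384,240)),("scene",d,(325,215,392,290))):
    h=cv2.cvtColor(q["frame"],cv2.COLOR_BGR2HSV); m=np.zeros(h.shape[:2],np.uint8)
    m[y0:y1,x0:x1]=cv2.inRange(h,(0,70,20),(14,255,125))[y0:y1,x0:x1]
    c=max(cv2.findContours(m,cv2.RETR_EXTERNAL,1)[0],key=cv2.contourArea)
    P=np.array([plane(q,u,v,52)[:2] for u,v in c[:,0]],np.float32); print(n,cv2.fitEllipse(P))
E
```

```text
top ((534.8589477539062, -267.3100891113281), (105.85002899169922, 106.61284637451172), 45.82978820800781)
scene ((534.9417114257812, -267.3409729003906), (107.88839721679688, 109.96282196044922), 111.95378875732422)
```

View pics/n6.png

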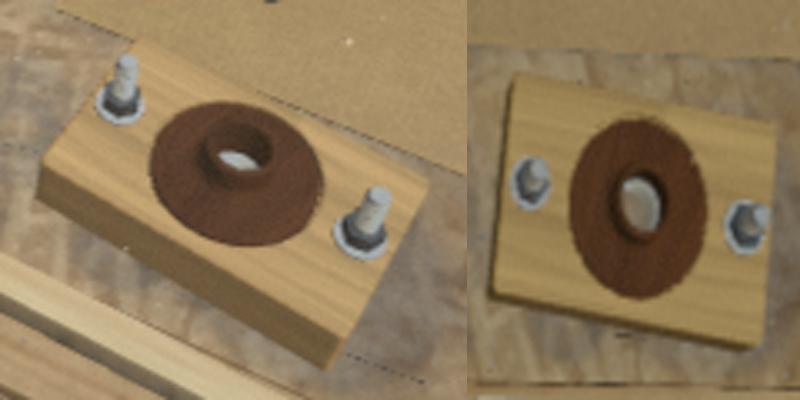

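The cap sits level in the recess. Both views put its centre at (534.9, −267.3) for the seated height, and the nut is visible below it.

```bash
python3 -c "
from bench import ticket
print(ticket.job_done())"
```

```text
the job is handed in; nothing more can be done
None
```

The job is handed in: the big nut dropped home in the steel seat, the brown cap is on top of it, collar up and level, the small nut is still in the carton, nothing else was touched as far as I saw, and it took about 18 s; the hand-in returned no verdict.

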